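# Wedge the bread cupboard shut

### The job

The bread cupboard's catch is broken and its sprung door keeps swinging ajar. Take the orange wedge by its grip block and tap it, nose first and square to the cupboard, under the middle of the door's free half until the door is fully shut and jams, so that it stays shut once you let go with the wedge flat on the counter. Jam it firmly, lifting the door about 2 mm and no more than 3 so as not to strain the hinges, and do not disturb the other kitchen things.

Things in the scene. Friction and masses are not known exactly. Their poses are not given: they have to be found in the camera images.
- cupboard: Pale-oak bread cupboard fixed on the counter, 320 mm wide, 220 deep, 210 high, on 35 mm corner feet (open underneath between them). Origin on the counter under its centre; its own -x is the front (door side), +y the hinge side, z up. Shut, the darker door (300 wide, 164 high, 16 thick) covers the front, its front face 126 mm before the origin.
- door (a joint): Swing of the door about its upright hinge (at cupboard x -118, y +155 mm), rad: 0 is shut, positive open. Sprung: left alone it swings ajar to between 0.3 and 0.7; pushing it shut takes under 2 N at the free end. Loose on its pins, it rises as the wedge is driven: 2.3 N upward to start, 1.8 N more per mm. The push on the wedge is under 2 N until it bites, passes 3.5 N at the first lift, and is 5 to 9 N when well jammed.
- wedge_place (a point): Point on the counter straight below the front face of the shut door, 225 mm from the hinge (70 mm to the free side of the door's middle). Axes are the cupboard's; the wedge goes in along +x. The sagging door's lower edge is 8 to 20 mm above the counter; how much is unknown until felt.
- wedge_grip (a point): Centre of the orange wedge's upright grip block, half-way up (23 mm above its underside). Block 30 mm long, 34 wide, 46 high. Axes are the wedge's: x to the thin nose, y across, z up. Wedge 34 wide, about 120 g; the neck (22 wide, 14 high) ends 65 mm ahead of the block's centre, then the slope falls evenly from 28 mm to 3 mm at the nose, 165 mm ahead.
- wedge_nose (a point): Middle of the wedge's thin nose, 1.5 mm above its underside, 165 mm ahead of the grip block's centre. Same axes as the wedge.
- wedge: The same orange wedge; origin under the middle of its length, 75 mm ahead of the grip block's centre, at the underside; x points to the nose.
- tumbler: Clear glass tumbler, 68 mm wide, 100 high; a bystander. Origin at the centre of its underside.
- mug: White mug, 80 mm wide, 90 high; a bystander. Origin at the centre of its underside.
- jar: Glass jar with a wooden lid, 84 mm wide, 130 high; a bystander. Origin at the centre of its underside.
- oil: Green oil bottle, 60 mm wide, 220 high; a bystander. Origin at the centre of its underside.
- bowl: Blue bowl, 120 mm wide, 50 high; a bystander. Origin at the centre of its underside.
- sponge_block: Yellow scouring block, 90 x 60 x 30 mm; a bystander. Origin at the centre of its underside.
Mind the look-alikes: they are no part of the job. Leave any green or pink look-alike of the wedge alone.

How it is judged:
By the outcome, as a careful person would: the job done as asked, in the order asked, and still so for the second after the job is handed in, with the robot touching nothing.
It also fails if it takes over 48 s, if anything falls off the work surface, if the arm or the gripper's body presses on something with over 40 N, if the wrist force passes 120 N, or if a joint passes its speed limit or range.

### The arm

A 6-joint arm with a two-finger parallel gripper is mounted at the origin on the work surface. World frame = base frame: x ahead of the robot, y to its left, z up, the work surface at z = 0. Lengths are in m, angles in rad, forces in N, time in s.
With the tool pointing down it reaches from about 0.275 to 0.825 m from the base axis. Payload 4.9 kg.
Tool frame: the origin (TCP) lies at the very end of the fingers, on their centre line; the grasp point (between the pads) lies 19 mm behind it; z points along the fingers, y is the line along which they close (so a half turn about z gives the same grasp; the last joint's range is limited). The gripper opens to 85 mm and grips with 20 to 120 N. Pads are 22 mm wide; open, the fingers measure 114 mm over their backs; the gripper's body (76 mm by 85 mm) begins 54 mm behind the grasp point. The pads swing forward as they close: fully open they stand 13 mm farther back than shut.
Start: joints at [-1.446, 0.326, -0.193, 1.052, 0, 1.437], TCP at [0.141, -0.532, 0.231] pointing down, gripper open.
Joint ranges: [-2.65, 2.65], [-0.97, 1.79], [-1.3, 1.35], [-1.93, 2.1], [-1.47, 1.37], [-3.14, 3.14]. Speed limits (rad/s): [2.57, 2.57, 3.14, 3.14, 3.14, 3.14].

### API

Orientations are given as a unit quaternion [x, y, z, w].
In Python, from plant import * gives the robot as it stands.
- The arm moves only by the tool play_rows, never from a script. Its argument "moves" is a list of rows, each an object with "offset": the shift along the tool's x, y, z in m, a list of three; "dr": the turn, a rotation vector about the tool's x, y, z in degrees, a list of three; "fingers": the closure, from 0 (fully open) to 1 (shut). A call has 1 to 12 rows; each row shifts and turns the commanded pose from where the row before left it, along the tool's axes as they then stand; what a row does not reach is not made up. A row lasts 1/8 s, in which the tool goes at most 62.5 mm and 10.7 degrees, less where a joint would pass 70% of its speed; a pose out of reach is approached as far as the arm can. A call with a gripper value outside its range is refused whole. The fingers move at their own pace and stop on an object; the grip force is fixed at half the most. Time passes only in rows, so rows that do not move let the fingers close. It gives the time, the measured TCP pose, the force, the opening and the grip force at its end, in the units of the state.
- get_state(): the state, without advancing time (a new reading comes with each control period).
- camera(name): name is "scene" or "top" or "wrist"; returns (picture, depth): 400x640x3 uint8, red, green, blue; 400x640 float32, m along the optical axis (not along the pixel's ray), 0 where there is no reading.
- camera_model(name): a dict with "fx", "fy", "cx", "cy" (pixels), "rvec" (rotation vector, rad) and "tvec" (3), from world to camera coordinates, as OpenCV has them. Camera axes: x right, y down, z forward; pixel columns grow to the right and rows downward; lengths in m; the calibration is good to about 2 mm. A picture is of the moment at which its call begins: read the wrist's pose just before it. camera_model takes no time and is no camera call; for the wrist camera it gives the pose at the moment of the call.
- job_done(): hands the job in; it is judged then, once.
The state is a dict: "time": time; "joint_pos": joint angles; "dq": joint speeds; "tau": joint torques, N m; "tcp_pos": TCP position; "tool_rot": TCP orientation; "wrist_force": force on the tool from outside, world axes, zero at the start; "moment": the same for the moment, N m; "width": finger opening in m; "grip_force": force on a finger pad.
Only numpy, scipy, OpenCV 4.12 (cv2) and the standard library are available. Lean on these libraries where they do the work, as an engineer would, in place of code of your own. Each camera call takes 0.05 s, during which the arm holds its last target. There are 200 camera calls.

## Working session

There is one attempt and no reset: what is moved stays moved. The work goes in short steps, Python scripts to look and compute and a tool call to move; the robot and the scene stay as the last step left them, time stands still between calls to the robot, and variables do not carry over. Pictures are saved under pics/ and viewed, at most 10 in all, crops included, and the job is handed in when it is done.

Besides the shell and the picture viewer there is one more tool, called by a JSON object that holds its "fn" and its "kwargs". play_rows: Moves the arm, as the interface text tells. Its arguments: {"type":"object","properties":{"moves":{"type":"array"}},"required":["moves"]}

```bash
ls; mkdir -p pics
cat > h.py <<'E'
from plant import *
import numpy as np, cv2
from scipy.spatial.transform import Rotation as R
def cam(n):
    m=camera_model(n); K=np.array([[m['fx'],0,m['cx']],[0,m['fy'],m['cy']],[0,0,1]])
    return K,R.from_rotvec(np.ravel(m['rvec'])).as_matrix(),np.ravel(m['tvec'])
def ray(n,uv,z):
    K,Rm,t=cam(n); c=-Rm.T@t
    uv=np.atleast_2d(uv).astype(float)
    d=np.c_[uv,np.ones(len(uv))]@np.linalg.inv(K).T@Rm
    return c+d*((z-c[2])/d[:,2])[:,None]
def cloud(n,dep):
    K,Rm,t=cam(n); v,u=np.mgrid[:400,:640]
    p=np.stack([(u-K[0,2])/K[0,0]*dep,(v-K[1,2])/K[1,1]*dep,dep],-1)
    return (p-t)@Rm
def save(n,im): cv2.imwrite('pics/'+n,im[...,::-1])
E
python3 - <<'E'
from h import *
for n in ("top","scene"):
    im,d=camera(n); save(n+'1.png',im); np.savez(n+'1.npz',im=im,d=d)
    K,Rm,t=cam(n); print(n,K[0,0],-Rm.T@t,Rm[2])
print(get_state())
E
```

```text
pics
top 504.73685405206345 [ 0.38045673 -0.14107158  1.71788376] [ 0.09147823 -0.00176073 -0.99580552]
scene 363.53273361672507 [ 1.04964069 -0.32811329  1.18043119] [-0.40731187  0.12485272 -0.90471478]
{'time': 0.1, 'joint_pos': array([-1.44620840e+00,  3.26840344e-01, -1.93503149e-01,  1.05201252e+00,
        2.23353419e-06,  1.43663149e+00]), 'dq': array([-0.00079098, -0.00062354,  0.0012857 , -0.00034818,  0.00077383,
        0.0001528 ]), 'tau': array([-2.07803816e-03, -4.44241011e+01,  2.63036549e+01,  7.99414935e-03,
       -4.45523283e-04,  5.66496780e-06]), 'tcp_pos': array([ 0.14069467, -0.53114716,  0.23058885]), 'tool_rot': array([ 9.91642242e-01,  1.29015723e-01,  4.85097508e-06, -7.79826744e-04]), 'wrist_force': array([ 0.4063228 , -0.59319289, -0.62478644]), 'moment': array([-0.0285216 , -0.0123226 ,  0.03644234]), 'grip_force': 0.0, 'width': 0.08569787682467293}
```

View pics/top1.png

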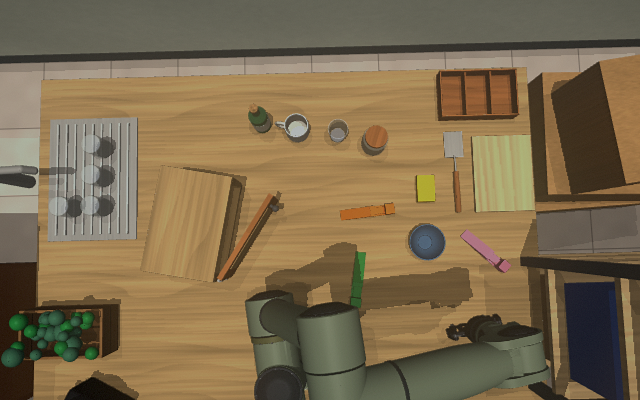

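View pics/scene1.png

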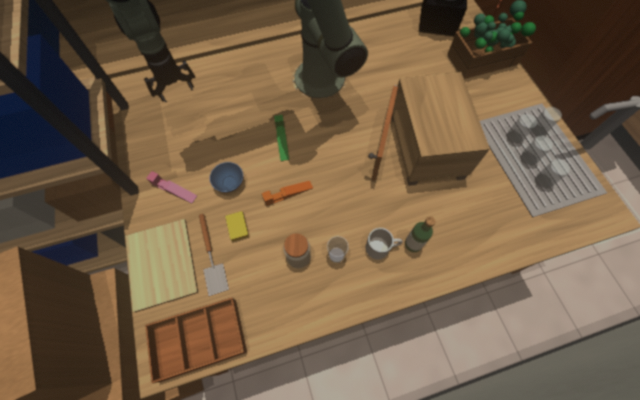

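The top view shows the cupboard on the left, with its top from (162,166) to (216,282). The door is ajar, hinge at about (222,278) and free end at (275,197). The orange wedge has its block at (390,208) and its nose at (341,214), already pointing at the cupboard. Next I'll measure the poses.

Run:
```python
from h import *
for n in ("top","scene"):
    f=np.load(n+'1.npz'); im,d=f['im'],f['d']; P=cloud(n,d); hsv=cv2.cvtColor(im,cv2.COLOR_RGB2HSV)
    v,u=np.mgrid[:400,:640]
    # cupboard top
    reg=(u>130)&(u<250)&(v>150)&(v<290) if n=="top" else (u>380)&(u<500)&(v>50)&(v<190)
    z=P[...,2]; zz=z[reg&(z>.12)&(d>0)]; zt=np.median(zz[zz>np.percentile(zz,60)]); print(n,'ztop',zt)
    m=(reg&(abs(z-zt)<.012)&(d>0)).astype(np.uint8)
    m=cv2.morphologyEx(m,cv2.MORPH_OPEN,np.ones((5,5)))
    c=max(cv2.findContours(m,0,2)[0],key=cv2.contourArea).reshape(-1,2)
    q=ray(n,c,zt)[:,:2]; r=cv2.minAreaRect((q*1000).astype(np.float32)); print('top rect',r, cv2.boxPoints(r).round().tolist())
    # wedge
    reg=(u>330)&(u<400)&(v>195)&(v<225) if n=="top" else (u>255)&(u<320)&(v>175)&(v<210)
    m=reg&(hsv[...,0]<=14)&(hsv[...,1]>190)&(hsv[...,2]>110); print('wedge n',m.sum())
    p=P[m]; 
    for lo,hi in((.035,.06),(-.01,.035)):
        s=p[(p[:,2]>lo)&(p[:,2]<hi)]; print(lo,len(s),s.mean(0).round(4) if len(s) else '', s[:,2].max() if len(s) else'')
    s=p[:,:2]; r=cv2.minAreaRect((s*1000).astype(np.float32)); print('wedge',r,cv2.boxPoints(r).round().tolist())
    # objects above the counter in the workspace
    m=((z>.02)&(z<.4)&(d>0)&(P[...,0]>.2)&(P[...,0]<.8)&(abs(P[...,1]+.05)<.4)).astype(np.uint8)
    k,l,st,ct=cv2.connectedComponentsWithStats(m)
    for i in range(1,k):
        if st[i,4]>60:
            q=P[l==i]; print(st[i,:5],q.min(0).round(3),q.max(0).round(3))
```

```text
top ztop 0.21264850845130248
top rect ((448.96002197265625, 282.51922607421875), (220.88168334960938, 318.892578125), 79.17977905273438) [[272.0, 204.0], [585.0, 144.0], [626.0, 361.0], [313.0, 421.0]]
wedge n 317
0.035 7 [ 0.4813 -0.3403  0.0446] 0.04952001170561565
-0.01 308 [ 0.4754 -0.2387  0.0148] 0.034763630750351014
wedge ((464.60675048828125, -235.52410888671875), (79.46493530273438, 240.1985626220703), 23.3928279876709) [[380.0, -141.0], [476.0, -362.0], [549.0, -330.0], [453.0, -110.0]]
[248 105  23  27 407] [0.76  0.048 0.024] [0.8   0.106 0.227]
[275 115  34  26 292] [ 0.726 -0.082  0.02 ] [0.8   0.029 0.096]
[328 119  20  23 247] [ 0.715 -0.21   0.02 ] [ 0.781 -0.148  0.108]
[361 125  27  31 617] [ 0.671 -0.339  0.021] [ 0.75  -0.259  0.14 ]
[ 164  166  115  117 8537] [0.27  0.016 0.02 ] [0.623 0.35  0.223]
[416 175   4  27  83] [ 0.509 -0.45   0.02 ] [ 0.597 -0.44   0.037]
[384 203  11  12 103] [ 0.469 -0.36   0.021] [ 0.504 -0.328  0.057]
[357 206  19  12 135] [ 0.461 -0.299  0.02 ] [ 0.497 -0.238  0.035]
[409 225  15  35 178] [ 0.316 -0.45   0.02 ] [ 0.428 -0.405  0.0
[... 635 characters left out ...]
5   0.237] [0.256 0.094 0.4  ]
[ 368   74  119  110 7685] [0.272 0.015 0.02 ] [0.626 0.35  0.215]
[276 132  10  13  80] [ 0.23  -0.254  0.02 ] [ 0.285 -0.216  0.031]
[227 162  16  28 156] [ 0.316 -0.45   0.02 ] [ 0.43  -0.406  0.052]
[279 186  15  11  88] [ 0.464 -0.297  0.02 ] [ 0.5   -0.253  0.029]
[261 191  12  13 103] [ 0.47  -0.362  0.021] [ 0.507 -0.331  0.049]
[240 211   8  25  66] [ 0.507 -0.45   0.02 ] [ 0.598 -0.442  0.034]
[405 217  30  30 297] [0.764 0.046 0.02 ] [0.8   0.09  0.223]
[365 228  37  30 407] [ 0.727 -0.084  0.02 ] [0.8   0.027 0.093]
[283 234  28  34 738] [ 0.678 -0.343  0.02 ] [ 0.756 -0.261  0.133]
[326 236  22  26 325] [ 0.715 -0.214  0.021] [ 0.782 -0.147  0.103]
```

Run:
```python
import cv2
a=cv2.imread('pics/top1.png')[150:300,130:410]; cv2.imwrite('pics/top1c.png',cv2.resize(a,None,fx=2.8,fy=2.8,interpolation=2))
```

```text
(no output)
```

View pics/top1c.png

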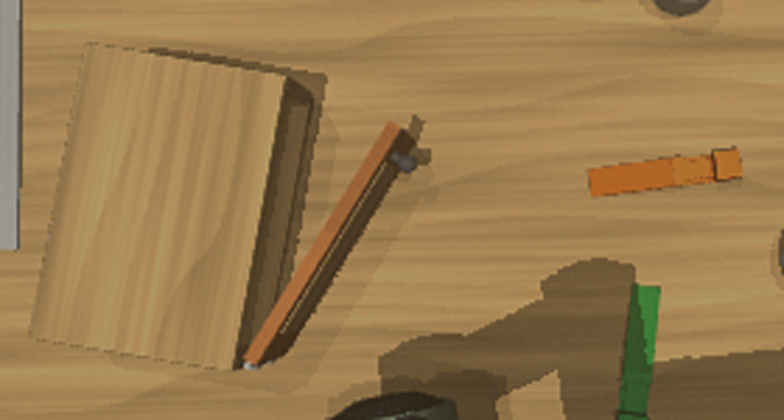

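The crop shows the nose's front edge at about (590,182), which is full-frame (340.7,215). The block top is at (727,164), full-frame (389.6,208.6), and the door knob sits near the free end.

```bash
cat >> h.py <<'E'
C=np.array([.451,.2807]); CY=np.radians(79.2)
ex=np.array([np.cos(CY),np.sin(CY)]); ey=np.array([-ex[1],ex[0]])
place=C-.126*ex-.07*ey
def tool():
    s=get_state(); return s,np.array(s['tcp_pos']),R.from_quat(s['tool_rot']).as_matrix()
def off(target): # world target -> tool-axis offset
    s,p,M=tool(); return M.T@(np.array(target)-p)
E
python3 - <<'E'
from h import *
b=ray('top',[389.6-.3,208.6-.3],.046)[0]; n=ray('top',[340.7-.3,215-.3],.003)[0]
print(b,n,np.linalg.norm((n-b)[:2]),np.degrees(np.arctan2(*(n-b)[[1,0]])))
print('place',place)
s,p,M=tool(); print(p,M.round(3))
# tool yaw: tool y axis world; want tool x along/against wedge axis
print('tool x yaw',np.degrees(np.arctan2(M[1,0],M[0,0])))
K,Rm,t=cam('wrist'); print('wrist cam in tool',M.T@(-Rm.T@t-p),'axis',M.T@Rm[2])
print('off to above block',off([b[0],b[1],.18]))
E
```

```text
[ 0.48623592 -0.3441389   0.046     ] [ 0.47175769 -0.18233904  0.003     ] 0.1624463385676198 95.11334245147408
place [0.49615006 0.14381511]
[ 0.14069467 -0.53114716  0.23058885] [[ 0.967  0.256 -0.   ]
 [ 0.256 -0.967  0.002]
 [ 0.    -0.002 -1.   ]]
tool x yaw 14.825431996844301
wrist cam in tool [ 0.08039295 -0.00114641 -0.14309218] axis [-3.12684346e-01 -6.95982091e-04  9.49856840e-01]
off to above block [ 0.38187819 -0.092289    0.05081205]
```

{"fn": "play_rows", "kwargs": {"moves": [{"offset":[0.0546,-0.0132,0.0073],"dr":[0,0,0],"fingers":0},{"offset":[0.0546,-0.0132,0.0073],"dr":[0,0,0],"fingers":0},{"offset":[0.0546,-0.0132,0.0073],"dr":[0,0,0],"fingers":0},{"offset":[0.0546,-0.0132,0.0073],"dr":[0,0,0],"fingers":0},{"offset":[0.0546,-0.0132,0.0073],"dr":[0,0,0],"fingers":0},{"offset":[0.0546,-0.0132,0.0073],"dr":[0,0,0],"fingers":0},{"offset":[0.0546,-0.0132,0.0073],"dr":[0,0,0],"fingers":0},{"offset":[0,0,0],"dr":[0,0,-10.6],"fingers":0},{"offset":[0,0,0],"dr":[0,0,-10.6],"fingers":0},{"offset":[0,0,0],"dr":[0,0,-10.6],"fingers":0},{"offset":[0,0,0],"dr":[0,0,-10.6],"fingers":0},{"offset":[0,0,0],"dr":[0,0,-10.6],"fingers":0}]}}

```text
time: 1.6
tcp_pos: [0.4863, -0.3442, 0.1796]
tool_rot: [0.828, 0.561, -0.0, -0.001]
wrist_force: [0.3, 0.0, -0.5]
width: 0.0854
grip_force: 0.0
```

{"fn": "play_rows", "kwargs": {"moves": [{"offset":[0,0,0],"dr":[0,0,-10.6],"fingers":0},{"offset":[0,0,0],"dr":[0,0,-10.6],"fingers":0},{"offset":[0,0,0],"dr":[0,0,-10.6],"fingers":0},{"offset":[0,0,0],"dr":[0,0,-10.6],"fingers":0},{"offset":[0,0,0],"dr":[0,0,-10.6],"fingers":0},{"offset":[0,0,0],"dr":[0,0,-10.6],"fingers":0},{"offset":[0,0,0],"dr":[0,0,-10.6],"fingers":0},{"offset":[0,0,0],"dr":[0,0,-10.6],"fingers":0},{"offset":[0,0,0],"dr":[0,0,-10.6],"fingers":0},{"offset":[0,0,0],"dr":[0,0,-10.6],"fingers":0},{"offset":[0,0,0],"dr":[0,0,-10.6],"fingers":0},{"offset":[0,0,0],"dr":[0,0,-10.6],"fingers":0}]}}

```text
time: 3.1
tcp_pos: [0.4863, -0.3443, 0.1797]
tool_rot: [-0.134, 0.991, 0.0, -0.0]
wrist_force: [-0.7, 0.2, 0.4]
width: 0.0855
grip_force: 0.0
```

{"fn": "play_rows", "kwargs": {"moves": [{"offset":[0,0,0],"dr":[0,0,-10.6],"fingers":0},{"offset":[0,0,0],"dr":[0,0,-10.6],"fingers":0},{"offset":[0,0,0],"dr":[0,0,-10.6],"fingers":0},{"offset":[0,0,0],"dr":[0,0,-10.6],"fingers":0},{"offset":[0,0,0],"dr":[0,0,-10.6],"fingers":0},{"offset":[0,0,0],"dr":[0,0,-10.6],"fingers":0},{"offset":[0,0,0],"dr":[0,0,-10.6],"fingers":0},{"offset":[0,0,0],"dr":[0,0,-6],"fingers":0},{"offset":[0,0,0],"dr":[0,0,0],"fingers":0}]}}

```text
time: 4.22
tcp_pos: [0.4864, -0.3443, 0.1797]
tool_rot: [0.738, -0.675, -0.0, -0.0]
wrist_force: [0.1, -0.4, -0.3]
width: 0.0858
grip_force: 0.0
```

Run:
```python
from h import *
s,p,M=tool(); print(s['time'],p,'yaw',np.degrees(np.arctan2(M[1,0],M[0,0])),M[:,2],s['wrist_force'],s['joint_pos'])
im,d=camera('wrist'); save('w1.png',im); K,Rm,t=cam('wrist'); np.savez('w1.npz',im=im,d=d,K=K,Rm=Rm,t=t)
```

```text
4.225 [ 0.48635419 -0.34433253  0.17972181] yaw -84.84558262285326 [-6.65509717e-04  6.69090097e-04 -9.99999555e-01] [ 0.05335448 -0.37390445 -0.28094964] [-7.39915099e-01  4.47966905e-01 -1.45377529e-01  9.78394507e-01
  4.54368713e-05 -2.40067322e+00]
```

View pics/w1.png

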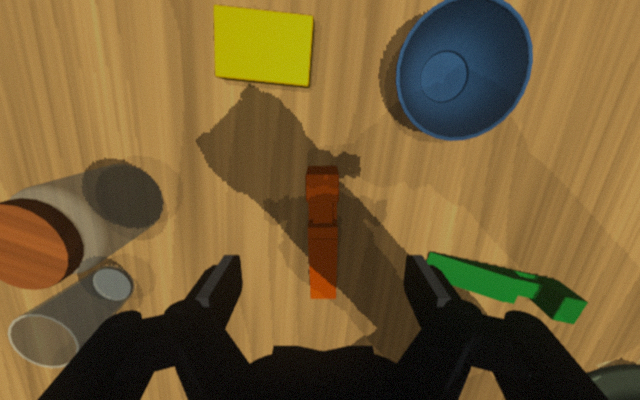

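The wrist view shows the wedge upright, with the block at about (322,195) and the nose edge at (312–336, 298). I'll refine these by depth and mask.

Run:
```python
from h import *
f=np.load('w1.npz'); im,d,K,Rm,t=[f[k] for k in('im','d','K','Rm','t')]
v,u=np.mgrid[:400,:640]
P=(np.stack([(u-K[0,2])/K[0,0]*d,(v-K[1,2])/K[1,1]*d,d],-1)-t)@Rm
hsv=cv2.cvtColor(im,cv2.COLOR_RGB2HSV)
m=(u>295)&(u<350)&(v>150)&(v<310)&(hsv[...,0]<=12)&(hsv[...,1]>200)&(d>0)
p=P[m]; a=p[abs(p[:,2]-.046)<.004]
def info(n,a):
    r=cv2.minAreaRect((a[:,:2]*1000).astype(np.float32)); print(n,len(a),np.array(r[0]).round(1),np.array(r[1]).round(1),round(r[2],2))
info('blocktop',a); lo=p[p[:,2]<.032]; info('low',lo)
# axis from row centres (edges cast via depth): slope section
cs=[]
for r in range(160,305):
    k=np.where(m[r])[0]
    if len(k)>10: cs.append(P[r,[k[0]+1,k[-1]-1]].mean(0)); 
cs=np.array(cs); c=cs[:,:2].mean(0); w=np.linalg.svd(cs[:,:2]-c)[2][0]; w=w*np.sign(w[1]); print('yaw',np.degrees(np.arctan2(w[1],w[0])),'pt',c,'end proj',((p[:,:2]-c)@w).max(),((p[:,:2]-c)@w).min())
g=c+w*(((p[:,:2]-c)@w).max()-.165); print('grip est',g); print('nose rms',(cs[:,:2]-c)@[-w[1],w[0]]*1000 .round(1) if 0 else np.std((cs[:,:2]-c)@np.array([-w[1],w[0]])))
```

```text
blocktop 865 [ 487.  -346.2] [32.9 29.6] 5.55
low 2416 [ 479. -270.] [ 35.3 183. ] 5.59
yaw 95.53892152714225 pt [ 0.48093239 -0.28299163] end proj 0.10462947425690537 -0.07841196536332218
grip est [ 0.48675947 -0.34308028]
nose rms 0.0005596360520809252
```

{"fn": "play_rows", "kwargs": {"moves": [{"offset":[0.001,-0.0005,0.05],"dr":[0,0,-0.4],"fingers":0},{"offset":[0,0,0.06],"dr":[0,0,0],"fingers":0},{"offset":[0,0,0.04],"dr":[0,0,0],"fingers":0},{"offset":[0,0,0.02],"dr":[0,0,0],"fingers":0},{"offset":[0,0,0],"dr":[0,0,0],"fingers":1},{"offset":[0,0,0],"dr":[0,0,0],"fingers":1},{"offset":[0,0,0],"dr":[0,0,0],"fingers":1},{"offset":[0,0,0],"dr":[0,0,0],"fingers":1},{"offset":[0,0,0],"dr":[0,0,0],"fingers":1},{"offset":[0,0,0],"dr":[0,0,0],"fingers":1}]}}

```text
time: 5.52
tcp_pos: [0.4883, -0.3465, 0.0118]
tool_rot: [0.741, -0.672, 0.002, 0.0]
wrist_force: [0.0, -0.3, 5.5]
width: 0.0331
grip_force: 60.5
```

Run:
```python
from h import *
s,p,M=tool(); print(s['time'],p,'yaw',np.degrees(np.arctan2(M[1,0],M[0,0])),s['wrist_force'],s['grip_force'],s['width'])
# stand-off: nose 140 mm before place
g=place-(.165+.14)*ex; print(g,'door dir'); print('place',place)
print('off unrotated',off([g[0],g[1],p[2]]))
```

```text
5.525 [ 0.48827592 -0.34649164  0.01182887] yaw -84.38339050900987 [ 2.09997115e-04 -3.26429469e-01  5.51770438e+00] 60.49726366996765 0.03309360566424436
[ 0.43899876 -0.1557825 ] door dir
place [0.49615006 0.14381511]
off unrotated [-0.19461584  0.03037459 -0.00052262]
```

{"fn": "play_rows", "kwargs": {"moves": [{"offset":[0,0,-0.006],"dr":[0,0,0],"fingers":1},{"offset":[-0.035,0.006,0],"dr":[0,0,0],"fingers":1},{"offset":[-0.04,0.006,0],"dr":[0,0,0],"fingers":1},{"offset":[-0.04,0.006,0],"dr":[0,0,0],"fingers":1},{"offset":[-0.04,0.006,0],"dr":[0,0,0],"fingers":1},{"offset":[-0.04,0.006,0],"dr":[0,0,0],"fingers":1},{"offset":[0,0,0],"dr":[0,0,8.2],"fingers":1},{"offset":[0,0,0],"dr":[0,0,8.2],"fingers":1},{"offset":[0,0,0],"dr":[0,0,0],"fingers":1}]}}

```text
time: 6.65
tcp_pos: [0.4381, -0.1542, 0.0164]
tool_rot: [-0.638, 0.77, -0.0, -0.0]
wrist_force: [0.7, -0.2, -1.3]
width: 0.0331
grip_force: 59.8
```

Run:
```python
from h import *
s,p,M=tool(); print(s['time'],p,'yaw',np.degrees(np.arctan2(M[1,0],M[0,0])),M[:,2],s['wrist_force'],s['grip_force'],s['width'])
e=p[:2]-place; print('along',e@ex,'lat',e@ey)
im,d=camera('top'); save('top2.png',im); np.savez('top2.npz',im=im,d=d)
im=im[120:310,130:410]; save('top2c.png',cv2.resize(im,None,fx=2.8,fy=2.8,interpolation=2))
im,d=camera('wrist'); save('w2.png',im);K,Rm,t=cam('wrist'); np.savez('w2.npz',im=im,d=d,K=K,Rm=Rm,t=t)
```

```text
6.65 [ 0.43814398 -0.15424452  0.01639097] yaw -100.6649329233426 [-2.92974253e-05 -4.46486893e-05 -9.99999999e-01] [ 0.73749572 -0.20131395 -1.25771593] 59.77603197097778 0.03308861027361458
along -0.30364943520238097 lat 0.0011278250160114758
```

View pics/top2c.png

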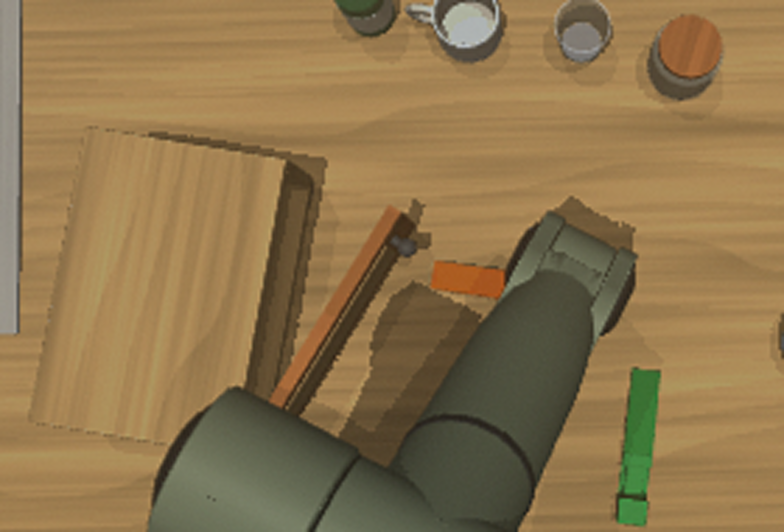

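View pics/w2.png

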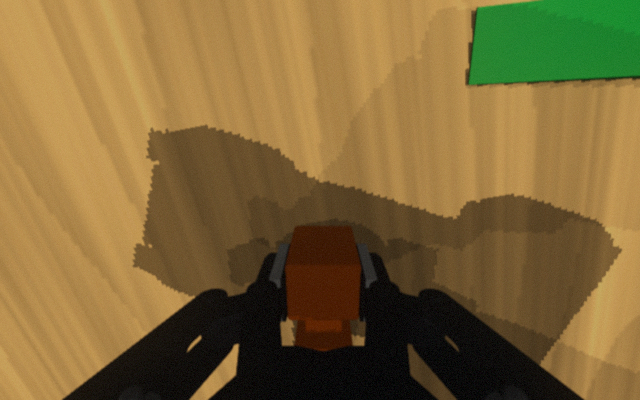

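The wedge is held square, with its nose at crop (433,276) pointing at the door. The arm's upper link overhangs near the cupboard, so I'll check its clearance and the alignment.

Run:
```python
from h import *
f=np.load('top2.npz'); im,d=f['im'],f['d']; P=cloud('top',d)
hsv=cv2.cvtColor(im,cv2.COLOR_RGB2HSV); v,u=np.mgrid[:400,:640]
q=P[250:330,180:270].reshape(-1,3); q=q[q[:,2]>.23]; print('arm',q.min(0),q.max(0)); l=q[q[:,1]>.1]; print('arm y>.1 zmin',l.min(0) if len(l) else None)
m=((u>280)&(u<312)&(v>205)&(v<230)&(hsv[...,0]<=14)&(hsv[...,1]>190)&(d>0))
p=ray('top',np.c_[u[m],v[m]],.008)[:,:2]; r=cv2.minAreaRect((p*1000).astype(np.float32)); print(r)
rel=p-place; print('lat mean',(rel@ey).mean(),'nose along',(rel@ex).max(), 'TCP-based nose', -.3036+.165)
# door: top-edge points
z=P[...,2]; dm=(u>225)&(u<285)&(v>190)&(v<268)&(z>.13)&(z<.2); D=P[dm][:,:2]-C; loc=np.c_[D@ex,D@ey]; hz=np.array([-.118,.155])
k=np.linalg.norm(loc-hz,axis=1)<.29; dd=loc-hz; print('door z',np.median(P[dm][:,2]),z[dm].max(),'angle',np.median(np.arctan2(-dd[:,0],-dd[:,1])), 'r max',np.linalg.norm(dd,axis=1).max())
# cupboard front-edge / side checks on the top face
m=((abs(z-.2115)<.012)&(u>130)&(u<250)&(v>150)&(v<265)).astype(np.uint8)
q=ray('top',np.argwhere(m)[:,::-1],.21)[:,:2]-C; a,b=q@ex,q@ey; 
for nm,val in(('a',a),('b',b)): print(nm,np.percentile(val,[0.5,99.5]).round(4))
```

```text
arm [ 0.20175155 -0.14107158  0.61076539] [0.38045673 0.13930302 1.71788376]
arm y>.1 zmin [0.20175155 0.10008139 0.61076539]
((459.5303039550781, -34.197174072265625), (85.2770767211914, 33.437965393066406), 79.69078063964844)
lat mean 0.0029392051719111445 nose along -0.13908208471810762 TCP-based nose -0.13859999999999997
door z 0.1780610651135226 0.19979909249667863 angle 0.394724630855283 r max 0.3013841229337427
a [-0.1072  0.1118]
b [-0.156   0.1352]
```

{"fn": "play_rows", "kwargs": {"moves": [{"offset":[0,0,0.004],"dr":[0,0,0.1],"fingers":1},{"offset":[0,0,0],"dr":[0,0,0],"fingers":1}]}}

```text
time: 7.0
tcp_pos: [0.438, -0.1544, 0.0119]
tool_rot: [-0.637, 0.771, 0.0, -0.0]
wrist_force: [0.3, -0.0, -1.0]
width: 0.0334
grip_force: 59.9
```

{"fn": "play_rows", "kwargs": {"moves": [{"offset":[0,0,0.001],"dr":[0,0,0],"fingers":1},{"offset":[0,0,0],"dr":[0,0,0],"fingers":1}]}}

```text
time: 7.25
tcp_pos: [0.4381, -0.1544, 0.0118]
tool_rot: [-0.637, 0.771, -0.0, -0.0]
wrist_force: [-2.3, 1.2, 8.1]
width: 0.0331
grip_force: 61.0
```

{"fn": "play_rows", "kwargs": {"moves": [{"offset":[0,0,-0.0007],"dr":[0,0,0],"fingers":1},{"offset":[-0.01,0,0],"dr":[0,0,0],"fingers":1},{"offset":[-0.01,0,0],"dr":[0,0,0],"fingers":1},{"offset":[-0.01,0,0],"dr":[0,0,0],"fingers":1},{"offset":[-0.01,0,0],"dr":[0,0,0],"fingers":1}]}}

```text
time: 7.88
tcp_pos: [0.4458, -0.1142, 0.0118]
tool_rot: [-0.637, 0.771, 0.0, -0.0]
wrist_force: [0.3, -0.7, -0.1]
width: 0.0337
grip_force: 60.0
```

{"fn": "play_rows", "kwargs": {"moves": [{"offset":[-0.008,0,0],"dr":[0,0,0],"fingers":1},{"offset":[-0.008,0,0],"dr":[0,0,0],"fingers":1},{"offset":[-0.008,0,0],"dr":[0,0,0],"fingers":1}]}}

```text
time: 8.25
tcp_pos: [0.4503, -0.091, 0.0118]
tool_rot: [-0.637, 0.771, 0.0, 0.0]
wrist_force: [1.0, -0.8, -1.2]
width: 0.0335
grip_force: 60.0
```

{"fn": "play_rows", "kwargs": {"moves": [{"offset":[-0.008,0,0],"dr":[0,0,0],"fingers":1},{"offset":[-0.008,0,0],"dr":[0,0,0],"fingers":1},{"offset":[-0.008,0,0],"dr":[0,0,0],"fingers":1}]}}

```text
time: 8.62
tcp_pos: [0.4549, -0.0674, 0.0118]
tool_rot: [-0.637, 0.771, 0.0, 0.0]
wrist_force: [0.5, 1.0, -0.4]
width: 0.0338
grip_force: 59.9
```

{"fn": "play_rows", "kwargs": {"moves": [{"offset":[-0.008,0,0],"dr":[0,0,0],"fingers":1},{"offset":[-0.008,0,0],"dr":[0,0,0],"fingers":1},{"offset":[-0.008,0,0],"dr":[0,0,0],"fingers":1}]}}

```text
time: 9.0
tcp_pos: [0.4596, -0.0443, 0.0119]
tool_rot: [-0.637, 0.771, -0.0, -0.0]
wrist_force: [0.2, -2.7, -3.0]
width: 0.0336
grip_force: 59.6
```

{"fn": "play_rows", "kwargs": {"moves": [{"offset":[-0.008,0,0],"dr":[0,0,0],"fingers":1},{"offset":[-0.008,0,0],"dr":[0,0,0],"fingers":1},{"offset":[-0.008,0,0],"dr":[0,0,0],"fingers":1}]}}

```text
time: 9.38
tcp_pos: [0.464, -0.0205, 0.0119]
tool_rot: [-0.637, 0.771, -0.0, -0.0]
wrist_force: [0.6, -2.1, -1.8]
width: 0.0331
grip_force: 59.6
```

```bash
cat > q.py <<'E'
from h import *
import sys
n=sys.argv[1]; s,p,M=tool(); F=np.array(s['wrist_force'])
e=p[:2]-place; print(s['time'],'nose along',e@ex+.165,'lat',e@ey,'F along',F[:2]@ex,'Flat',F[:2]@ey,'Fz',F[2],'yaw',np.degrees(np.arctan2(M[1,0],M[0,0])))
im,d=camera('top'); P=cloud('top',d); z=P[...,2]; v,u=np.mgrid[:400,:640]
D=P[...,:2]-C; a,b=D@ex,D@ey; m=(a<-.1195)&(a>-.29)&(b<.11)&(b>-.155)&(z>.16)&(z<.195)
dd=np.c_[a[m]+.118,b[m]-.155]; print('door n',m.sum(),'z',np.median(z[m]),'ang',np.median(np.arctan2(-dd[:,0],-dd[:,1])))
save(n,cv2.resize(im[120:310,130:410],None,fx=2.8,fy=2.8,interpolation=2))
E
python3 q.py top3.png
```

```text
9.375 nose along -0.002424155657753585 lat 0.0007510532911264023 F along -1.9987490018509506 Flat -0.9847305066251251 Fz -1.781462627739613 yaw -100.88500119975363
door n 532 z 0.17992558933326616 ang 0.2537389762863661
```

{"fn": "play_rows", "kwargs": {"moves": [{"offset":[-0.008,0,0],"dr":[0,0,0],"fingers":1},{"offset":[-0.008,0,0],"dr":[0,0,0],"fingers":1},{"offset":[-0.008,0,0],"dr":[0,0,0],"fingers":1}]}}

```text
time: 9.8
tcp_pos: [0.4685, 0.0032, 0.0119]
tool_rot: [-0.637, 0.771, -0.0, -0.0]
wrist_force: [0.7, -3.0, -2.7]
width: 0.0338
grip_force: 59.8
```

```bash
python3 q.py top4.png
```

```text
9.8 nose along 0.021651900693105436 lat 0.0008007232719132694 F along -2.8282586268823477 Flat -1.2236793549819351 Fz -2.7320545615512333 yaw -100.88047504169803
door n 530 z 0.18056226956293936 ang 0.16516434973445288
```

{"fn": "play_rows", "kwargs": {"moves": [{"offset":[-0.008,0,0.0003],"dr":[0,0,0],"fingers":1},{"offset":[-0.008,0,0],"dr":[0,0,0],"fingers":1},{"offset":[0,0,0],"dr":[0,0,0],"fingers":1}]}}

```text
time: 10.22
tcp_pos: [0.472, 0.0195, 0.0118]
tool_rot: [-0.637, 0.771, 0.0, 0.001]
wrist_force: [1.7, -0.0, 0.9]
width: 0.0333
grip_force: 60.1
```

```bash
python3 q.py top5.png;  python3 q.py top5.png
```

```text
10.225 nose along 0.03837333534817636 lat 0.0004206505013028966 F along 0.3143693826480928 Flat -1.7099053422857236 Fz 0.8990329248652996 yaw -100.81041247212899
door n 419 z 0.18095009095682893 ang 0.09459658967383679
10.275 nose along 0.038331181269742665 lat 0.0004052511672164444 F along 0.8445720013832941 Flat -2.068429995696552 Fz 0.5387698439499978 yaw -100.81559418425388
door n 424 z 0.1807333037964628 ang 0.09428931664604814
```

{"fn": "play_rows", "kwargs": {"moves": [{"offset":[-0.005,0,0],"dr":[0,0,0],"fingers":1},{"offset":[-0.005,0,0],"dr":[0,0,0],"fingers":1},{"offset":[0,0,0],"dr":[0,0,0],"fingers":1}]}}

```text
time: 10.7
tcp_pos: [0.4735, 0.0279, 0.0118]
tool_rot: [-0.637, 0.771, -0.0, -0.0]
wrist_force: [0.7, -3.4, 3.3]
width: 0.033
grip_force: 60.4
```

{"fn": "play_rows", "kwargs": {"moves": [{"offset":[-0.004,0,0],"dr":[0,0,0],"fingers":1},{"offset":[0,0,0],"dr":[0,0,0],"fingers":1}]}}

```text
time: 10.95
tcp_pos: [0.4742, 0.0316, 0.0118]
tool_rot: [-0.637, 0.771, -0.001, -0.0]
wrist_force: [0.8, -5.0, 4.7]
width: 0.0331
grip_force: 60.5
```

```bash
python3 q.py top6.png;  python3 q.py top6.png
```

```text
10.95 nose along 0.05069002425335724 lat 0.0005675489652677904 F along -4.7829315897711435 Flat -1.6946833919285906 Fz 4.709037241613624 yaw -100.90569313892874
door n 260 z 0.1813246542289243 ang 0.04339442716915545
11.0 nose along 0.05070805081550042 lat 0.0005475992531478804 F along -4.943862249768467 Flat -0.9689092337848308 Fz 3.515397831163475 yaw -100.9026164961522
door n 264 z 0.1818751819655347 ang 0.0426861546943874
```

```bash
cat > q2.py <<'E'
from h import *
import sys
s,p,M=tool(); F=np.array(s['wrist_force']); e=p[:2]-place
print(s['time'],'nose along',e@ex+.165,'lat',e@ey,'F',F[:2]@ex,F[:2]@ey,F[2],'z',p[2])
for n in('top','scene'):
    im,d=camera(n); P=cloud(n,d); z=P[...,2]; D=P[...,:2]-C; a,b=D@ex,D@ey
    r=[]
    for b0 in np.arange(-.14,.13,.03):
        m=(abs(b-b0)<.012)&(z>.155)&(z<.195)&(a<-.1)&(a>-.26)&(d>0); r.append((round(b0,2),m.sum(),round(np.percentile(a[m],8)*1000,1),round(np.percentile(a[m],50)*1000,1)) if m.sum()>3 else None)
    print(n,r)
    m=(b<-.0)&(b>-.14)&(a<-.11)&(a>-.14)&(z>.165)&(z<.2); print('z hi',np.percentile(z[m],[50,90]) if m.sum() else 0)
    if n==(sys.argv+['',''])[1]: save(sys.argv[2],cv2.resize(im[50:210,340:520] if n=='scene' else im[150:290,140:320],None,fx=4,fy=4,interpolation=2)[:600,:800])
E
python3 q2.py scene s1.png
```

```text
11.05 nose along 0.050728755816859816 lat 0.0005450962271489682 F -5.0891109483986465 -1.8975421838899038 5.104904548551413 z 0.011796689282753868
top [(np.float64(-0.14), np.int64(48), np.float64(-139.4), np.float64(-131.4)), (np.float64(-0.11), np.int64(37), np.float64(-134.4), np.float64(-127.9)), (np.float64(-0.08), np.int64(27), np.float64(-129.9), np.float64(-125.4)), (np.float64(-0.05), np.int64(37), np.float64(-132.0), np.float64(-125.1)), (np.float64(-0.02), np.int64(46), np.float64(-132.6), np.float64(-125.6)), (np.float64(0.01), np.int64(29), np.float64(-126.1), np.float64(-120.9)), (np.float64(0.04), np.int64(17), np.float64(-119.5), np.float64(-116.2)), (np.float64(0.07), np.int64(6), np.float64(-115.4), np.float64(-113.1)), None, None]
z hi [0.18152649 0.18574635]
scene [(np.float64(-0.14), np.int64(68), np.float64(-141.4), np.float64(-133.0)), (np.float64(-0.11), np.int64(124), np.float64(-254.4), np.float64(-229.8)), (np.float64(-0.08), np.int64(52), np.float64(-207.5), np.float64(-135.5)), (np.float64(-0.05), np.int64(42), np.float64(-136.5), np.float64(-131.5)), (np.float64(-0.02), np.int64(42), np.float64(-134.5), np.float64(-129.7)), (np.float64(0.01), np.int64(40), np.float64(-132.9), np.float64(-129.3)), (np.float64(0.04), np.int64(36), np.float64(-130.5), np.float64(-124.8)), (np.float64(0.07), np.int64(23), np.float64(-129.6), np.float64(-128.4)), None, None]
z hi [0.1797003  0.18195017]
```

View pics/s1.png

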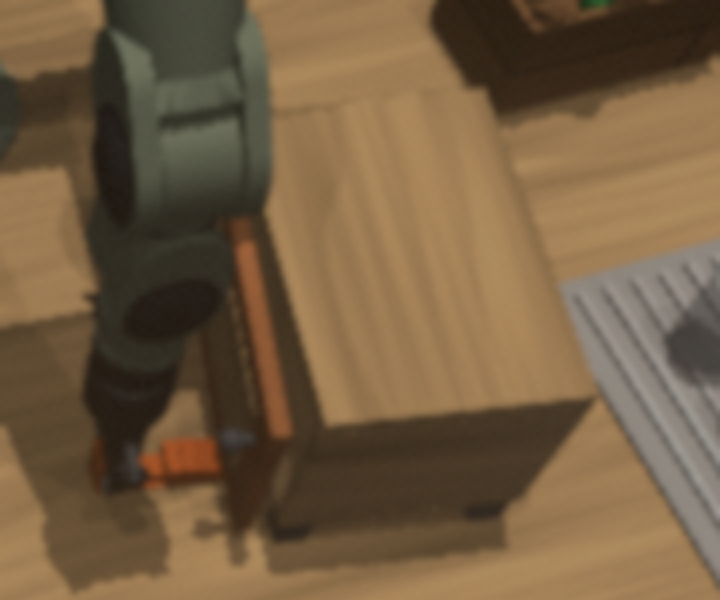

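The scene view shows the door edge (270,330) still a few degrees off the cabinet front. I'll ease the downward press, since its friction confuses the force reading, and advance.

{"fn": "play_rows", "kwargs": {"moves": [{"offset":[0,0,-0.0006],"dr":[0,0,0],"fingers":1},{"offset":[0,0,0],"dr":[0,0,0],"fingers":1}]}}

```text
time: 11.4
tcp_pos: [0.4738, 0.0324, 0.0119]
tool_rot: [-0.637, 0.771, 0.0, -0.0]
wrist_force: [1.9, -2.6, -2.3]
width: 0.0334
grip_force: 59.8
```

{"fn": "play_rows", "kwargs": {"moves": [{"offset":[-0.003,0,0],"dr":[0,0,0],"fingers":1},{"offset":[0,0,0],"dr":[0,0,0],"fingers":1}]}}

```text
time: 11.65
tcp_pos: [0.4742, 0.0356, 0.0119]
tool_rot: [-0.637, 0.771, 0.0, -0.0]
wrist_force: [0.5, -1.7, -3.7]
width: 0.0331
grip_force: 59.8
```

{"fn": "play_rows", "kwargs": {"moves": [{"offset":[-0.003,0,0],"dr":[0,0,0],"fingers":1},{"offset":[0,0,0],"dr":[0,0,0],"fingers":1}]}}

```text
time: 11.9
tcp_pos: [0.4748, 0.0386, 0.012]
tool_rot: [-0.637, 0.771, 0.0, -0.0]
wrist_force: [0.1, -1.5, -4.0]
width: 0.0332
grip_force: 59.8
```

```bash
python3 q2.py
```

```text
11.9 nose along 0.0576321246514382 lat 0.0012621969513958546 F -1.4952171182587084 -0.4233159326909348 -4.005197030431519 z 0.01197810815722418
top [(np.float64(-0.14), np.int64(50), np.float64(-131.5), np.float64(-123.4)), (np.float64(-0.11), np.int64(32), np.float64(-126.1), np.float64(-120.7)), (np.float64(-0.08), np.int64(26), np.float64(-122.0), np.float64(-117.7)), (np.float64(-0.05), np.int64(33), np.float64(-123.8), np.float64(-119.4)), (np.float64(-0.02), np.int64(39), np.float64(-125.9), np.float64(-119.6)), (np.float64(0.01), np.int64(22), np.float64(-118.9), np.float64(-115.2)), (np.float64(0.04), np.int64(8), np.float64(-113.6), np.float64(-111.0)), None, None, None]
z hi [0.18163812 0.18651612]
scene [(np.float64(-0.14), np.int64(73), np.float64(-133.1), np.float64(-125.3)), (np.float64(-0.11), np.int64(129), np.float64(-250.8), np.float64(-224.0)), (np.float64(-0.08), np.int64(59), np.float64(-255.5), np.float64(-130.4)), (np.float64(-0.05), np.int64(47), np.float64(-131.0), np.float64(-127.3)), (np.float64(-0.02), np.int64(39), np.float64(-129.8), np.float64(-125.4)), (np.float64(0.01), np.int64(43), np.float64(-128.7), np.float64(-123.7)), (np.float64(0.04), np.int64(24), np.float64(-125.0), np.float64(-118.4)), (np.float64(0.07), np.int64(18), np.float64(-127.1), np.float64(-123.4)), None, None]
z hi [0.17990008 0.18235049]
```

{"fn": "play_rows", "kwargs": {"moves": [{"offset":[-0.003,0,0.0002],"dr":[0,0,0],"fingers":1},{"offset":[0,0,0],"dr":[0,0,0],"fingers":1}]}}

```text
time: 12.25
tcp_pos: [0.4754, 0.0413, 0.0119]
tool_rot: [-0.637, 0.771, 0.0, -0.0]
wrist_force: [-0.7, -1.8, -3.0]
width: 0.0335
grip_force: 59.9
```

{"fn": "play_rows", "kwargs": {"moves": [{"offset":[-0.002,0,0],"dr":[0,0,0],"fingers":1},{"offset":[0,0,0],"dr":[0,0,0],"fingers":1}]}}

```text
time: 12.5
tcp_pos: [0.4759, 0.0432, 0.0119]
tool_rot: [-0.637, 0.771, 0.0, -0.0]
wrist_force: [-1.3, -1.8, -2.4]
width: 0.0333
grip_force: 59.9
```

```bash
python3 q2.py
```

```text
12.5 nose along 0.062366147394809585 lat 0.0010387635696312708 F -2.041166481840449 0.8975782962899773 -2.444192638780155 z 0.011914556125307993
top [(np.float64(-0.14), np.int64(49), np.float64(-125.6), np.float64(-117.4)), (np.float64(-0.11), np.int64(30), np.float64(-120.5), np.float64(-114.9)), (np.float64(-0.08), np.int64(26), np.float64(-257.1), np.float64(-113.6)), (np.float64(-0.05), np.int64(29), np.float64(-119.0), np.float64(-114.8)), (np.float64(-0.02), np.int64(34), np.float64(-120.5), np.float64(-114.5)), (np.float64(0.01), np.int64(16), np.float64(-114.3), np.float64(-111.5)), None, None, None, None]
z hi [0.18203104 0.18571257]
scene [(np.float64(-0.14), np.int64(72), np.float64(-127.0), np.float64(-119.9)), (np.float64(-0.11), np.int64(134), np.float64(-244.7), np.float64(-218.7)), (np.float64(-0.08), np.int64(72), np.float64(-258.2), np.float64(-126.1)), (np.float64(-0.05), np.int64(48), np.float64(-127.2), np.float64(-121.7)), (np.float64(-0.02), np.int64(42), np.float64(-126.6), np.float64(-122.1)), (np.float64(0.01), np.int64(33), np.float64(-125.1), np.float64(-118.7)), (np.float64(0.04), np.int64(18), np.float64(-118.4), np.float64(-115.4)), (np.float64(0.07), np.int64(16), np.float64(-124.7), np.float64(-118.0)), None, None]
z hi [0.18010151 0.18240281]
```

Nearly shut (front at about -127). From here, 1.5–2 mm steps with the force read each time.

{"fn": "play_rows", "kwargs": {"moves": [{"offset":[-0.0015,0,0],"dr":[0,0,0],"fingers":1},{"offset":[0,0,0],"dr":[0,0,0],"fingers":1}]}}

```text
time: 12.85
tcp_pos: [0.4763, 0.0445, 0.0119]
tool_rot: [-0.637, 0.771, 0.0, -0.0]
wrist_force: [-0.4, -2.2, -3.4]
width: 0.033
grip_force: 59.9
```

{"fn": "play_rows", "kwargs": {"moves": [{"offset":[-0.0015,0,0],"dr":[0,0,0],"fingers":1},{"offset":[0,0,0],"dr":[0,0,0],"fingers":1}]}}

```text
time: 13.1
tcp_pos: [0.4766, 0.046, 0.0119]
tool_rot: [-0.637, 0.771, -0.0, -0.0]
wrist_force: [0.0, -3.7, -3.2]
width: 0.0336
grip_force: 59.9
```

{"fn": "play_rows", "kwargs": {"moves": [{"offset":[-0.0015,0,0],"dr":[0,0,0],"fingers":1},{"offset":[0,0,0],"dr":[0,0,0],"fingers":1}]}}

```text
time: 13.35
tcp_pos: [0.477, 0.0473, 0.012]
tool_rot: [-0.637, 0.771, -0.0, -0.0]
wrist_force: [-0.7, -3.8, -3.4]
width: 0.0334
grip_force: 59.9
```

```bash
python3 q2.py
```

```text
13.35 nose along 0.06655178157650779 lat 0.0007629376515304077 F -3.8660237345365864 0.002126095737827627 -3.4051299183961965 z 0.011982548707470966
top [(np.float64(-0.14), np.int64(47), np.float64(-122.0), np.float64(-114.5)), (np.float64(-0.11), np.int64(22), np.float64(-114.7), np.float64(-111.0)), (np.float64(-0.08), np.int64(29), np.float64(-259.1), np.float64(-251.3)), (np.float64(-0.05), np.int64(26), np.float64(-258.8), np.float64(-111.6)), (np.float64(-0.02), np.int64(28), np.float64(-116.3), np.float64(-111.6)), (np.float64(0.01), np.int64(8), np.float64(-110.7), np.float64(-108.3)), None, None, None, None]
z hi [0.18261629 0.18586561]
scene [(np.float64(-0.14), np.int64(66), np.float64(-124.3), np.float64(-117.6)), (np.float64(-0.11), np.int64(136), np.float64(-240.7), np.float64(-212.4)), (np.float64(-0.08), np.int64(89), np.float64(-258.4), np.float64(-124.6)), (np.float64(-0.05), np.int64(47), np.float64(-124.8), np.float64(-122.6)), (np.float64(-0.02), np.int64(47), np.float64(-124.4), np.float64(-121.1)), (np.float64(0.01), np.int64(28), np.float64(-124.2), np.float64(-115.6)), (np.float64(0.04), np.int64(13), np.float64(-114.9), np.float64(-111.4)), (np.float64(0.07), np.int64(11), np.float64(-120.0), np.float64(-115.0)), None, None]
z hi [0.18033999 0.18249726]
```

{"fn": "play_rows", "kwargs": {"moves": [{"offset":[-0.001,0,0.0003],"dr":[0,0,0],"fingers":1},{"offset":[0,0,0],"dr":[0,0,0],"fingers":1}]}}

```text
time: 13.7
tcp_pos: [0.4772, 0.048, 0.0118]
tool_rot: [-0.637, 0.771, -0.0, -0.0]
wrist_force: [-1.8, -6.6, -1.3]
width: 0.0333
grip_force: 60.3
```

{"fn": "play_rows", "kwargs": {"moves": [{"offset":[-0.002,0,0],"dr":[0,0,0],"fingers":1},{"offset":[0,0,0],"dr":[0,0,0],"fingers":1}]}}

```text
time: 13.95
tcp_pos: [0.4777, 0.0501, 0.0118]
tool_rot: [-0.637, 0.771, -0.0, -0.0]
wrist_force: [-2.3, -5.4, -2.9]
width: 0.0331
grip_force: 60.2
```

```bash
python3 q2.py
```

```text
13.95 nose along 0.0694620678189309 lat 0.000576055721182852 F -5.755185095829088 1.2290922278990009 -2.938738224758519 z 0.011822938713175878
top [(np.float64(-0.14), np.int64(45), np.float64(-122.2), np.float64(-114.3)), (np.float64(-0.11), np.int64(16), np.float64(-111.8), np.float64(-109.0)), (np.float64(-0.08), np.int64(24), np.float64(-257.3), np.float64(-252.8)), (np.float64(-0.05), np.int64(20), np.float64(-256.0), np.float64(-110.7)), (np.float64(-0.02), np.int64(21), np.float64(-114.1), np.float64(-110.2)), None, None, None, None, None]
z hi [0.18263161 0.18663618]
scene [(np.float64(-0.14), np.int64(68), np.float64(-124.2), np.float64(-117.7)), (np.float64(-0.11), np.int64(142), np.float64(-239.6), np.float64(-211.7)), (np.float64(-0.08), np.int64(96), np.float64(-257.9), np.float64(-156.0)), (np.float64(-0.05), np.int64(52), np.float64(-125.3), np.float64(-121.9)), (np.float64(-0.02), np.int64(43), np.float64(-123.8), np.float64(-120.1)), (np.float64(0.01), np.int64(19), np.float64(-117.7), np.float64(-112.0)), (np.float64(0.04), np.int64(4), np.float64(-110.3), np.float64(-108.9)), (np.float64(0.07), np.int64(9), np.float64(-113.8), np.float64(-112.8)), None, None]
z hi [0.18026979 0.18320931]
```

{"fn": "play_rows", "kwargs": {"moves": [{"offset":[-0.002,0,0],"dr":[0,0,0],"fingers":1},{"offset":[0,0,0],"dr":[0,0,0],"fingers":1}]}}

```text
time: 14.3
tcp_pos: [0.4781, 0.0519, 0.0118]
tool_rot: [-0.637, 0.771, -0.0, -0.0]
wrist_force: [-1.2, -5.1, -0.9]
width: 0.0329
grip_force: 60.1
```

{"fn": "play_rows", "kwargs": {"moves": [{"offset":[-0.0015,0,0],"dr":[0,0,0],"fingers":1},{"offset":[0,0,0],"dr":[0,0,0],"fingers":1}]}}

```text
time: 14.55
tcp_pos: [0.4784, 0.0531, 0.0118]
tool_rot: [-0.637, 0.771, -0.001, -0.0]
wrist_force: [-1.1, -6.8, -1.6]
width: 0.0334
grip_force: 60.1
```

```bash
python3 q2.py | grep -v '^top\|^scene'
```

```text
14.55 nose along 0.07254468763150441 lat 0.00048052032435851044 F -6.887275781705482 -0.2297080841928516 -1.5509564041233737 z 0.011831959934082564
z hi [0.18371334 0.18769174]
z hi [0.18089825 0.18384109]
```

{"fn": "play_rows", "kwargs": {"moves": [{"offset":[-0.0007,0,0],"dr":[0,0,0],"fingers":1},{"offset":[0,0,0],"dr":[0,0,0],"fingers":1}]}}

```text
time: 14.9
tcp_pos: [0.4784, 0.0537, 0.0118]
tool_rot: [-0.637, 0.771, -0.001, -0.001]
wrist_force: [-1.4, -7.0, -2.0]
width: 0.0335
grip_force: 60.1
```

{"fn": "play_rows", "kwargs": {"moves": [{"offset":[0.001,0,0],"dr":[0,0,0],"fingers":1},{"offset":[0,0,0],"dr":[0,0,0],"fingers":1}]}}

```text
time: 15.15
tcp_pos: [0.4785, 0.0536, 0.0118]
tool_rot: [-0.637, 0.771, -0.0, 0.0]
wrist_force: [-1.3, -2.6, -2.1]
width: 0.0334
grip_force: 59.9
```

```bash
python3 q2.py | grep -v '^top\|^scene'
```

```text
15.15 nose along 0.07311489046401715 lat 0.0004906874844655823 F -2.8319335593113566 0.8111535035077705 -2.079483648777247 z 0.011808682122697967
z hi [0.18050154 0.18676645]
z hi [0.18122071 0.18430942]
```

{"fn": "play_rows", "kwargs": {"moves": [{"offset":[0.0006,0,0],"dr":[0,0,0],"fingers":1},{"offset":[0,0,0],"dr":[0,0,0],"fingers":1},{"offset":[0,0,0],"dr":[0,0,0],"fingers":0.5},{"offset":[0,0,0],"dr":[0,0,0],"fingers":0.3},{"offset":[0,0,0],"dr":[0,0,0],"fingers":0.1},{"offset":[0,0,0],"dr":[0,0,0],"fingers":0},{"offset":[0,0,0],"dr":[0,0,0],"fingers":0}]}}

```text
time: 16.12
tcp_pos: [0.4781, 0.0529, 0.0117]
tool_rot: [-0.637, 0.771, 0.0, 0.0]
wrist_force: [-0.4, -0.3, -0.6]
width: 0.0855
grip_force: 0.0
```

{"fn": "play_rows", "kwargs": {"moves": [{"offset":[0,0,-0.02],"dr":[0,0,0],"fingers":0},{"offset":[0,0,-0.05],"dr":[0,0,0],"fingers":0},{"offset":[0.03,0,-0.05],"dr":[0,0,0],"fingers":0},{"offset":[0.04,0,-0.04],"dr":[0,0,0],"fingers":0},{"offset":[0.06,0,0],"dr":[0,0,0],"fingers":0},{"offset":[0.06,0,0],"dr":[0,0,0],"fingers":0},{"offset":[0.06,0,0],"dr":[0,0,0],"fingers":0},{"offset":[0,0,0],"dr":[0,0,0],"fingers":0}]}}

```text
time: 17.12
tcp_pos: [0.4304, -0.1964, 0.1718]
tool_rot: [-0.634, 0.773, -0.001, -0.0]
wrist_force: [0.1, 0.2, 0.4]
width: 0.0855
grip_force: 0.0
```

```bash
python3 q2.py top final.png
python3 - <<'E'
from h import *
im,d=camera('top'); P=cloud('top',d); hsv=cv2.cvtColor(im,cv2.COLOR_RGB2HSV); v,u=np.mgrid[:400,:640]
D=P[...,:2]-place; m=(hsv[...,0]<=14)&(hsv[...,1]>190)&(d>0)&(abs(D@ey)<.05)&(D@ex<.0)&(D@ex>-.16)&(P[...,2]>.038)&(P[...,2]<.055)
q=D[m]; print(m.sum(),(q@ex).mean(),(q@ey).mean(),P[m][:,2].mean())
E
```

```text
17.125 nose along -0.1815319366306747 lat 0.0008602635040661083 F 0.19088014923418917 -0.07980858235819432 0.3785947339720757 z 0.17183617796367884
top [(np.float64(-0.14), np.int64(49), np.float64(-122.8), np.float64(-115.2)), (np.float64(-0.11), np.int64(56), np.float64(-123.1), np.float64(-116.9)), (np.float64(-0.08), np.int64(59), np.float64(-122.7), np.float64(-117.5)), (np.float64(-0.05), np.int64(59), np.float64(-123.3), np.float64(-118.1)), (np.float64(-0.02), np.int64(57), np.float64(-123.2), np.float64(-117.8)), (np.float64(0.01), np.int64(56), np.float64(-123.0), np.float64(-117.9)), (np.float64(0.04), np.int64(59), np.float64(-124.1), np.float64(-117.5)), (np.float64(0.07), np.int64(61), np.float64(-123.4), np.float64(-117.3)), (np.float64(0.1), np.int64(60), np.float64(-123.3), np.float64(-117.4)), (np.float64(0.13), np.int64(56), np.float64(-122.3), np.float64(-116.2))]
z hi [0.18214635 0.18732492]
scene [(np.float64(-0.14), np.int64(72), np.float64(-124.0), np.float64(-117.9)), (np.float64(-0.11), np.int64(49), np.float64(-124.1), np.float64(-121.2)), (np.float64(-0.08), np.int64(50), np.float64(-124.3), np.float64(-120.9)), (np.float64(-0.05), np.int64(48), np.float64(-124.5), np.float64(-121.2)), (np.float64(-0.02), np.int64(50), np.float64(-124.8), np.float64(-121.5)), (np.float64(0.01), np.int64(49), np.float64(-124.8), np.float64(-121.1)), (np.float64(0.04), np.int64(43), np.float64(-124.8), np.float64(-121.4)), (np.float64(0.07), np.int64(42), np.float64(-124.8), np.float64(-120.6)), (np.float64(0.1), np.int64(37), np.float64(-124.7), np.float64(-120.3)), (np.float64(0.13), np.int64(43), np.float64(-124.8), np.float64(-120.8))]
z hi [0.18087263 0.1839469 ]
9 -0.0960360576452261 0.0037128395469612696 0.045987408867336675
```

View pics/final.png

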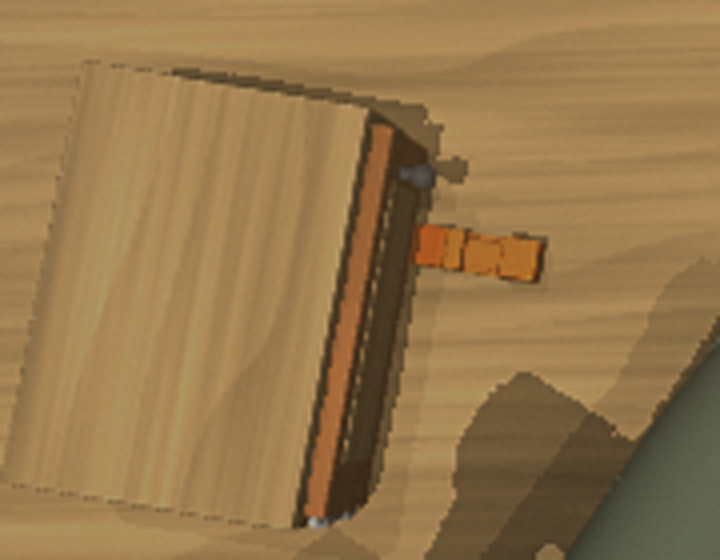

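The door is flush along its whole width, the wedge is square and flat (block top at 46 mm), and the door has stayed shut since release. Handing in.

```bash
python3 -c "
from plant import *
print(job_done())"
```

```text
the job is handed in; nothing more can be done
None
```

I handed the job in at about 17 s: the door is shut and stayed shut after release, jammed by the square, flat wedge at about 7 N, with an estimated lift of 2 mm (from wedge travel, not measured directly).

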